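# Swing the dripping mirror off the soap box and shut the lid

### The arm

A 6-joint arm with a two-finger parallel gripper is mounted at the origin on the work surface. World frame = base frame: x ahead of the robot, y to its left, z up, the work surface at z = 0. Lengths are in m, angles in rad, forces in N, time in s.
With the tool pointing down it reaches from about 0.3 to 0.75 m from the base axis. Payload 8.5 kg.
Tool frame: the origin (TCP) lies midway between the tips of the shut fingers; the grasp point (between the pads) lies 19 mm behind it (ctrl.grip_point_offset is the distance from the TCP to the grasp point, in m); z points along the fingers, y is the line along which they close (so a half turn about z gives the same grasp; the last joint's range is limited). The gripper opens to 85 mm and grips with 20 to 120 N. Pads are 22 mm wide; open, the fingers measure 114 mm over their backs; the gripper's body (76 mm by 85 mm) begins 54 mm behind the grasp point. The pads swing forward as they close: fully open they stand 13 mm farther back than shut.
Start: joints at [-1.341, 0.381, 1.297, -0, 1.464, -0.215], TCP at [0.237, -0.496, 0.231] pointing down, gripper open.
Joint ranges: [-3.11, 3.11], [-0.89, 2.33], [0.22, 2.48], [-1.42, 4.56], [0.17, 2.85], [-2.88, 2.88]. Speed limits (rad/s): [2.39, 2.39, 3.14, 3.14, 3.14, 3.14].

### API

Orientations are given as a rotation vector (axis times angle).
In Python, from workcell import readout, vision, ctrl gives the robot as it stands.
- The arm moves only by the tool send_rows, never from a script. Its argument "moves" is a list of rows, each a list of 7 numbers: the shift along the tool's x, y, z normalised to -1 to 1, where 1 is 0.12 m, then the turn, a rotation vector about the tool's x, y, z normalised to -1 to 1, where 1 is 360 degrees, then the gripper's target within -1 to 1 (fully open at 1, half-way at 0, shut at -1). A call has 1 to 12 rows; each row is the pose to reach, as a shift and turn from the pose commanded when the call began, along the tool's axes at that moment, turning the shorter way round; what a row does not reach only later rows make up. A row lasts 1/8 s, in which the tool goes at most 62.5 mm and 10.7 degrees, less where a joint would pass 70% of its speed; a pose out of reach is approached as far as the arm can. A call with a number of a shift or a turn outside -1 to 1 is refused whole. A call with a gripper value outside its range is refused whole. The fingers move at their own pace and stop on an object; the grip force is fixed at half the most. Time passes only in rows, so rows that repeat a pose let the fingers close. It gives the time, the measured TCP pose, the force, the opening and the grip force at its end, in the units of the state.
- readout.observe(): the state, without advancing time (a new reading comes with each control period).
- vision.snapshot(name): name is "scene" or "top" or "wrist"; returns a dict with "frame" (400x640x3 uint8, red, green, blue), "intrinsics" (3x3 intrinsics, pixels), "k1" (the pictures are not rectified: a ray, as slopes to the right and down, at radius r is drawn at 1 + k1 r^2 times it, then the intrinsics apply), "extrinsics" (4x4, takes a point from world to camera coordinates); the wrist camera has in their place "T_tool_cam" (4x4, takes a point from camera to tool coordinates, whose origin is the TCP and whose axes are the flange's). Camera axes: x right, y down, z forward; pixel columns grow to the right and rows downward; lengths in m; the calibration is good to about 2 mm. A picture is of the moment at which its call begins: read the wrist's pose just before it. There is no depth.
- ctrl.close_job(): hands the job in; it is judged then, once.
The state is a dict: "t": time; "joint_positions": joint angles; "joint_vel": joint speeds; "joint_efforts": joint torques, N m; "eef_pos": TCP position; "tcp_rot": TCP orientation; "force": force on the tool from outside, world axes, zero at the start; "moment": the same for the moment, N m; "width": finger opening in m; "finger_force": force on a finger pad.
Only numpy, scipy, OpenCV 4.12 (cv2) and the standard library are available. Lean on these libraries where they do the work, as an engineer would, in place of code of your own. Each camera call takes 0.05 s, during which the arm holds its last target. There are 200 camera calls.

### The job

The freshly rinsed mirror on its swing arm is dripping into the open soap box. Swing the arm round until the mirror hangs squarely over the round cork mat, then press the soap box's lid fully shut. Leave the other toiletries where they are.

Things in the scene. Friction and masses are not known exactly. Their poses are not given: they have to be found in the camera images.
- mirror_arm (a joint): swing of the mirror's horizontal arm about its upright post, rad, stops at -1.75 and 1.75; 0 = arm along the stand's -x axis; grows counter-clockwise seen from above; it stays where it is left (about 1.5 N at the knob moves it)
- stand: fixed white stand of the swing-arm mirror: 90 mm foot, 22 mm thick post; the hub on top (36 mm wide) ends 171 mm above the surface; origin under the post's centre
- mirror_pivot (a point): top of the hub on the post's axis, about which the arm swings
- mirror_knob (a point): centre of the top of the upright round finger knob on the arm: 22 mm thick, stands 40 mm clear above the arm (arm top at z 162 mm, knob top at 202 mm), 85 mm from the pivot; the arm is 18 mm wide
- mirror_centre (a point): centre of the upper face of the round flat-lying mirror at the arm's end: 110 mm diameter, from z 150 to 163 mm, 170 mm from the pivot
- mat: fixed round cork mat, 150 mm diameter, 4 mm thick; origin at its centre underneath; lies to one side of the stand
- dish: fixed empty square white dish, 110 mm wide, 14 mm tall; origin at its centre underneath; lies to the other side of the stand
- soap_box: fixed yellow soap box, 80 mm (its x) by 110 mm (its y), 35 mm tall without lid; origin at its centre underneath; its hinge side is +x
- soap_lid (a joint): angle of the soap box's lid, rad: 0 = shut down on the rim, grows as it opens; a stiff hinge, it stays where it is left (1 to 3 N presses it down)
- lid_front (a point): middle of the lid's free edge, upper face, 80 mm from the hinge; lid 8 mm thick, 110 mm wide, upper face at z 43 mm when shut
- lid_hinge (a point): middle of the lid's hinge line, 35 mm above the surface, at the box's +x rim
- tumbler: white ceramic cup, 64 mm wide, 90 mm tall, standing; origin under its centre
- jar: small glass jar, 60 mm wide, 55 mm tall, standing; origin under its centre
- lotion: closed lotion tube lying flat, 145 mm long, 50 mm wide, 28 mm high; origin at its underside, x along it
- nail_file: steel nail file lying flat, 145 mm long, 18 mm wide, 8 mm high; origin at its underside, x along it
- toothbrush: bamboo toothbrush lying flat, 170 mm long, 20 mm high; origin at its underside, x along it
Not all that is in view belongs to the job. Of the things shaped like the soap_box, the yellow one is meant.

How it is judged:
By the outcome, as a careful person would: the job done as asked, in the order asked, and still so for the second after the job is handed in, with the robot touching nothing.
It also fails if it takes over 51 s, if anything falls off the work surface, if the arm or the gripper's body presses on something with over 40 N, if the wrist force passes 120 N, or if a joint passes its speed limit or range.

## Working session

There is one attempt and no reset: what is moved stays moved. The work goes in short steps, Python scripts to look and compute and a tool call to move; the robot and the scene stay as the last step left them, time stands still between calls to the robot, and variables do not carry over. Pictures are saved under pics/ and viewed, at most 10 in all, crops included, and the job is handed in when it is done.

Besides the shell and the picture viewer there is one more tool, called after "Request:" as name([rows], argument=value, ...), one row to a line, values as JSON. send_rows: Moves the arm, as the interface text tells. Its arguments: {"type":"object","properties":{"moves":{"type":"array"}},"required":["moves"]}

```bash
mkdir -p pics
cat > h.py <<'E'
from workcell import readout, vision, ctrl
import numpy as np, cv2
from scipy.spatial.transform import Rotation as R
def snap(n):
    s=vision.snapshot(n); s['frame']=np.array(s['frame']); return s
def ray(s,u,v,T=None):
    K=np.array(s['intrinsics']); k=s['k1']
    d=np.array([(u-K[0,2])/K[0,0],(v-K[1,2])/K[1,1]]); p=d.copy()
    for _ in range(30): p=d/(1+k*(p@p))
    E=np.linalg.inv(np.array(s['extrinsics'])) if T is None else T
    return E[:3,3],E[:3,:3]@np.array([p[0],p[1],1])
def onz(s,u,v,z,T=None):
    o,d=ray(s,u,v,T); return o+d*(z-o[2])/d[2]
def proj(s,P):
    E=np.array(s['extrinsics']);K=np.array(s['intrinsics'])
    c=E[:3,:3]@np.array(P)+E[:3,3]; p=c[:2]/c[2]; p=p*(1+s['k1']*(p@p))
    return K[0,0]*p[0]+K[0,2],K[1,1]*p[1]+K[1,2]
def save(img,n): cv2.imwrite('pics/'+n,cv2.cvtColor(img,cv2.COLOR_RGB2BGR))
E
python3 - <<'E'
from h import *
a=snap('scene');b=snap('top')
save(a['frame'],'scene0.png');save(b['frame'],'top0.png')
import pickle;pickle.dump((a,b),open('s0.pkl','wb'))
for s in(a,b):
    E=np.linalg.inv(np.array(s['extrinsics']));print(E.round(3).tolist(),s['k1'],s['intrinsics'])
print(readout.observe())
E
```

```text
[[0.544, 0.545, -0.638, 1.182], [0.839, -0.353, 0.414, -0.34], [0.0, -0.761, -0.649, 0.796], [0.0, 0.0, 0.0, 1.0]] -0.08002355578790304 [[389.95403306   0.         318.27022907]
 [  0.         389.95403306 197.23158923]
 [  0.           0.           1.        ]]
[[0.0, -1.0, 0.031, 0.508], [-1.0, -0.0, 0.005, 0.068], [-0.005, -0.031, -1.0, 1.31], [0.0, 0.0, 0.0, 1.0]] -0.1484652308218329 [[504.03607925   0.         326.94892685]
 [  0.         504.03607925 197.45169174]
 [  0.           0.           1.        ]]
{'t': 0.1, 'joint_positions': array([-1.34129352e+00,  3.81134704e-01,  1.29813355e+00,  3.62750123e-05,
        1.46358153e+00, -2.15292669e-01]), 'joint_vel': array([ 0.00158079, -0.0036537 , -0.00367293, -0.00065326, -0.00109828,
        0.00046279]), 'joint_efforts': array([ 3.38194863e-03, -4.49217975e+01, -2.31656760e+01, -1.61786147e-04,
        3.68424371e-03,  1.80672066e-05]), 'eef_pos': array([ 0.23660372, -0.49623678,  0.23078759]), 'tcp_rot': array([-3.06299455e+00, -6.92654448e-01, -4.26008953e-05]), 'force': array([ 0.06531645, -0.81475249, -0.06107601]), 'moment': array([-0.00172377, -0.01491088,  0.00263169]), 'finger_force': 0.0, 'width': 0.08508099164996956}
```

View pics/top0.png

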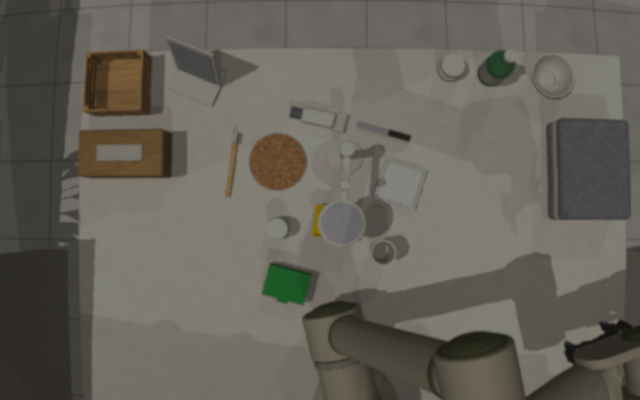

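View pics/scene0.png

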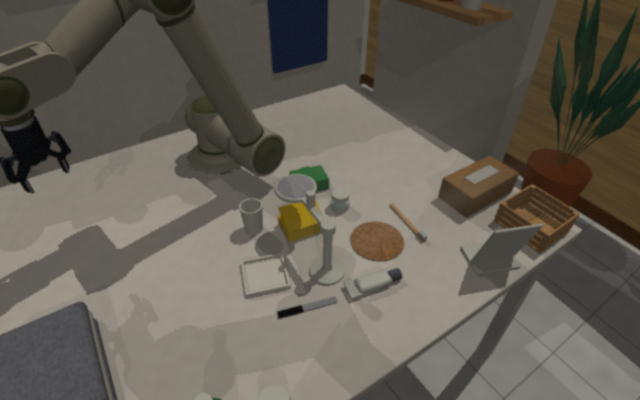

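Top view: hub (347,148), knob (345,185), mirror disc (342,222) over the yellow box (edge at 318,220), mat (278,161). Decoy for the box: the green one at (288,283). The yellow box is the one described. A close crop will confirm it.

Run:
```python
from h import *
import pickle;a,b=pickle.load(open('s0.pkl','rb'))
c=cv2.resize(b['frame'][120:270,230:440],None,fx=3,fy=3,interpolation=cv2.INTER_CUBIC)
c2=cv2.resize(a['frame'][155:295,230:440],None,fx=3,fy=3,interpolation=cv2.INTER_CUBIC)
f=lambda x:np.clip(x.astype(float)*1.5,0,255).astype(np.uint8)
save(f(c),'c_top.png');save(f(c2),'c_scene.png')
for n,u,v,z in[('hub',347.5,148.5,.171),('knob',345,185,.202),('mirror',342,223,.163),('mat',278,161,.004),('dish',403,184,.014)]:
    print(n,onz(b,u,v,z).round(3))
h=cv2.cvtColor(b['frame'],cv2.COLOR_RGB2HSV)
m=cv2.inRange(h,(5,90,60),(20,255,255));m[:,:245]=0;m[:,312:]=0
cn=max(cv2.findContours(m,0,2)[0],key=cv2.contourArea);(x,y),(w,hh),_=cv2.fitEllipse(cn)
print('mat',x,y,w,hh,onz(b,x,y,.004))
for s in(a,b):
    h=cv2.cvtColor(s['frame'],cv2.COLOR_RGB2HSV)
    m=cv2.inRange(h,(20,150,60),(32,255,255));ys,xs=np.nonzero(m);print('yellow',len(xs),xs.min(),xs.max(),ys.min(),ys.max())
```

```text
hub [0.655 0.026 0.171]
knob [0.57  0.033 0.202]
mirror [0.486 0.039 0.163]
mat [0.644 0.201 0.004]
dish [ 0.583 -0.123  0.014]
mat 277.279541015625 161.34388732910156 54.892276763916016 55.009307861328125 [0.64270931 0.20315232 0.004     ]
yellow 1090 279 318 203 241
yellow 152 312 323 205 236
```

View pics/c_top.png

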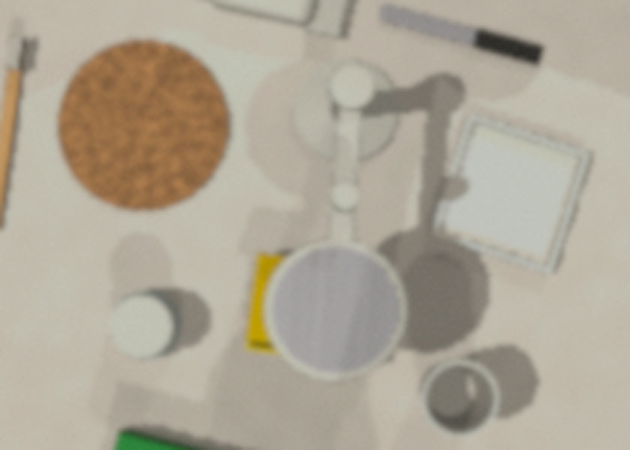

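View pics/c_scene.png

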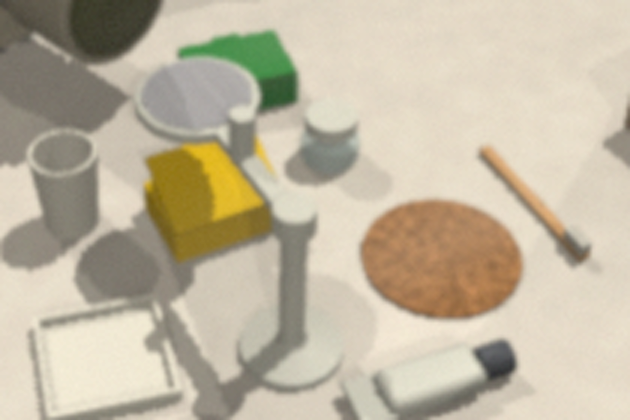

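Crops: the yellow box is under the mirror, its lid open at a shallow angle (scene crop, lid tilted, hinge side towards the stand). The green one is a decoy. Next I check the points in the second view and compute the approach.

```bash
cat >> h.py <<'E'
def rows(targets):
    """targets: (x,y,z,yaw of tool x in deg), tool down -> normalised shift/turn from now"""
    s=readout.observe(); p=np.array(s['eef_pos']); R0=R.from_rotvec(s['tcp_rot'])
    for x,y,z,yaw in targets:
        d=R0.inv().apply(np.array([x,y,z])-p)/.12
        Rt=R.from_euler('z',yaw,degrees=True)*R.from_euler('x',180,degrees=True)
        print((d).round(3).tolist(),((R0.inv()*Rt).as_rotvec()/2/np.pi).round(4).tolist())
E
python3 - <<'E'
from h import *
import pickle;a,b=pickle.load(open('s0.pkl','rb'))
for n,u,v,z in[('hub',328.3,224.5,.171),('knob',310.7,192.7,.202),('mirror',296,186.5,.163),('mat',377,240.7,.004)]:
    print(n,onz(a,u,v,z).round(3))
rows([(.57,.033,.30,175.5),(.57,.033,.174,175.5)])
E
```

```text
hub [0.661 0.026 0.171]
knob [0.574 0.033 0.202]
mirror [0.493 0.039 0.163]
mat [0.648 0.201 0.004]
[4.406, -2.786, -0.572] [-0.0, -0.0003, -0.4167]
[4.405, -2.785, 0.478] [-0.0, -0.0003, -0.4167]
```

Request:
send_rows([
  [0.88,-0.557,-0.2,0,0,0,1],
  [0.88,-0.557,-0.2,0,0,0,1],
])

```text
t: 0.35
eef_pos: [0.3024, -0.3913, 0.2546]
tcp_rot: [-3.063, -0.69, 0.0]
force: [0.6, 0.2, 0.4]
width: 0.0855
finger_force: 0.0
```

Request:
send_rows([
  [0.88,-0.557,-0.2,0,0,0,1],
  [0.88,-0.557,-0.2,0,0,0,1],
])

```text
t: 0.6
eef_pos: [0.368, -0.2868, 0.2787]
tcp_rot: [-3.064, -0.692, 0.0]
force: [-0.0, -0.6, 0.1]
width: 0.0856
finger_force: 0.0
```

Request:
send_rows([
  [0.88,-0.557,-0.15,0,0,0,1],
  [0.88,-0.557,-0.15,0,0,0,1],
])

```text
t: 0.85
eef_pos: [0.4339, -0.1821, 0.2965]
tcp_rot: [-3.064, -0.692, 0.0]
force: [0.6, -1.4, 0.2]
width: 0.0856
finger_force: 0.0
```

Request:
send_rows([
  [0.88,-0.557,0,0,0,0,1],
  [0.88,-0.557,0,0,0,0,1],
])

```text
t: 1.1
eef_pos: [0.5006, -0.0762, 0.2962]
tcp_rot: [-3.064, -0.693, 0.0]
force: [0.5, -1.5, 0.8]
width: 0.0853
finger_force: 0.0
```

Request:
send_rows([
  [0.88,-0.557,0,0,0,-0.03,1],
  [0.88,-0.557,0,0,0,-0.06,1],
  [0.88,-0.557,0,0,0,-0.2,1],
  [0.88,-0.557,0,0,0,-0.2,1],
  [0.88,-0.557,0,0,0,-0.3,1],
  [0.88,-0.557,0,0,0,-0.3,1],
  [0.88,-0.557,0,0,0,-0.3,1],
  [0.88,-0.557,0,0,0,-0.3,1],
  [0.88,-0.557,0,0,0,-0.3,1],
  [0.88,-0.557,0,0,0,-0.3,1],
  [0.88,-0.557,0,0,0,-0.3,1],
  [0.88,-0.557,0,0,0,-0.3,1],
])

```text
t: 2.6
eef_pos: [0.5664, 0.0276, 0.2961]
tcp_rot: [-1.245, -2.884, 0.0]
force: [0.2, -0.3, 0.2]
width: 0.0854
finger_force: 0.0
```

Run:
```python
from h import *
s=readout.observe();print(s['t'],s['eef_pos'],s['joint_positions'],s['force'])
rows([(.572,.033,.25,175.5),(.572,.033,.174,175.5)])
```

```text
2.6 [0.56640522 0.02758244 0.29609537] [-1.60070960e-01  3.76092269e-01  1.11869732e+00  3.18023808e-05
  1.64723467e+00 -9.15583599e-01] [ 0.21945205 -0.33707981  0.17664538]
[0.001, 0.065, 0.384] [-0.0, -0.0001, -0.1173]
[0.001, 0.065, 1.017] [-0.0, -0.0001, -0.1173]
```

Request:
send_rows([
  [0,0.065,0.2,0,0,-0.117,1],
  [0,0.065,0.2,0,0,-0.117,1],
  [0,0.065,0.2,0,0,-0.117,1],
  [0,0.065,0.2,0,0,-0.117,1],
  [0,0.065,0.2,0,0,-0.117,1],
  [0,0.065,0.5,0,0,-0.117,1],
  [0,0.065,0.75,0,0,-0.117,1],
  [0,0.065,0.9,0,0,-0.117,1],
  [0,0.065,1.0,0,0,-0.117,1],
  [0,0.065,1.0,0,0,-0.117,1],
])

```text
t: 3.85
eef_pos: [0.5719, 0.033, 0.1759]
tcp_rot: [-0.124, -3.138, -0.0]
force: [-0.3, -1.2, -0.3]
width: 0.0854
finger_force: 0.0
```

Run:
```python
from h import *
w=snap('wrist');save(w['frame'],'w1.png')
```

```text
(no output)
```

View pics/w1.png

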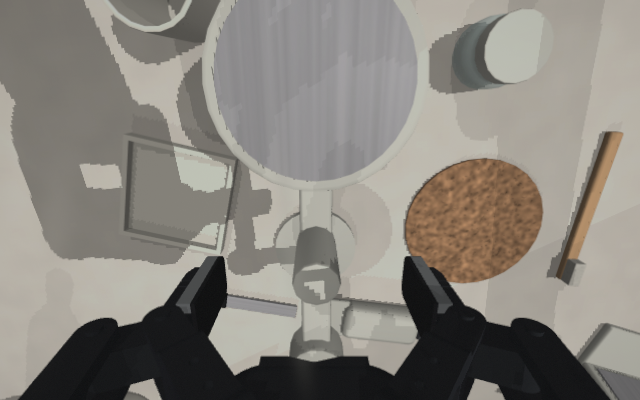

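The knob (315,270) sits centred between the fingers. Close.

Request:
send_rows([
  [0,0,0,0,0,0,-1],
  [0,0,0,0,0,0,-1],
  [0,0,0,0,0,0,-1],
  [0,0,0,0,0,0,-1],
  [0,0,0,0,0,0,-1],
  [0,0,0,0,0,0,-1],
  [0,0,0,0,0,0,-1],
  [0,0,0,0,0,0,-1],
])

```text
t: 4.9
eef_pos: [0.5722, 0.033, 0.1767]
tcp_rot: [0.12, 3.139, 0.0]
force: [-2.0, 1.4, 5.3]
width: 0.02
finger_force: 58.6
```

Run:
```python
from h import *
s=readout.observe();p=s['eef_pos'];hub=np.array([.657,.026]);mat=np.array([.645,.202])
d=p[:2]-hub;a0=np.arctan2(d[1],d[0]);r=np.hypot(*d);dm=mat-hub;a1=np.arctan2(dm[1],dm[0])
print(s['width'],s['finger_force'],s['force'],r,np.degrees([a0,a1]))
y0=np.degrees(np.arctan2(*R.from_rotvec(s['tcp_rot']).as_matrix()[[1,0],0]))
T=[]
for f in np.linspace(0,1,10)[1:]:
    a=a0+f*(a1-a0);T.append((hub[0]+r*np.cos(a),hub[1]+r*np.sin(a),p[2],y0+np.degrees(a-a0)))
rows(T)
```

```text
0.0200307375377134 58.55432152748108 [-2.02910137  1.40791401  5.32725319] 0.08511823899525416 [175.27747593  93.90049374]
[-0.009, 0.111, 0.0] [0.0, 0.0001, 0.0251]
[-0.036, 0.22, 0.0] [0.0, 0.0001, 0.0502]
[-0.08, 0.323, 0.0] [0.0, 0.0001, 0.0753]
[-0.139, 0.418, 0.0] [0.0, 0.0001, 0.1005]
[-0.212, 0.502, 0.0] [0.0, 0.0001, 0.1256]
[-0.298, 0.574, 0.0] [0.0001, 0.0001, 0.1507]
[-0.394, 0.631, 0.0] [0.0001, 0.0001, 0.1758]
[-0.498, 0.673, 0.0] [0.0001, 0.0001, 0.2009]
[-0.607, 0.698, 0.0] [0.0001, 0.0001, 0.226]
```

Request:
send_rows([
  [-0.009,0.111,0,0,0,0.025,-1],
  [-0.036,0.22,0,0,0,0.05,-1],
  [-0.08,0.323,0,0,0,0.075,-1],
  [-0.139,0.418,0,0,0,0.1,-1],
  [-0.212,0.502,0,0,0,0.126,-1],
  [-0.298,0.574,0,0,0,0.151,-1],
  [-0.394,0.631,0,0,0,0.176,-1],
  [-0.498,0.673,0,0,0,0.201,-1],
  [-0.607,0.698,0,0,0,0.226,-1],
  [-0.607,0.698,0,0,0,0.226,-1],
  [-0.607,0.698,0,0,0,0.226,-1],
])

```text
t: 6.28
eef_pos: [0.6505, 0.1109, 0.1767]
tcp_rot: [-2.138, -2.3, 0.001]
force: [-5.7, 0.2, 7.1]
width: 0.0202
finger_force: 59.1
```

Run:
```python
from h import *
s=readout.observe();print(s['eef_pos'],s['force'])
rows([(.650,.111,.30,93.9)])
a=snap('scene');b=snap('top')
import pickle;pickle.dump((a,b),open('s1.pkl','wb'))
f=lambda x:np.clip(x.astype(float)*1.5,0,255).astype(np.uint8)
c=cv2.resize(b['frame'][120:260,230:430],None,fx=3,fy=3,interpolation=cv2.INTER_CUBIC)
c2=cv2.resize(a['frame'][150:290,250:450],None,fx=4,fy=4,interpolation=cv2.INTER_CUBIC)[:590]
p=np.full((420,600,3),0,np.uint8);
save(f(c),'c_top1.png');save(f(c2),'c_scene1.png')
```

```text
[0.65051665 0.11093584 0.17673759] [-5.73818177  0.23994968  7.13652464]
[0.001, -0.006, -1.027] [-0.0002, -0.0, 0.0008]
```

View pics/c_scene1.png

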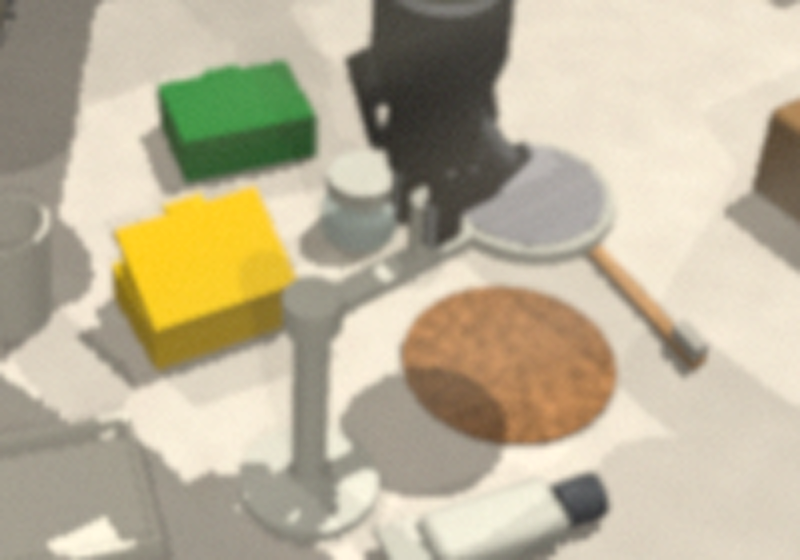

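Scene view: the mirror (540,200) hangs over the mat (510,365 on the table, parallax), and the yellow lid is free and slightly open with its tab edge (185,205) towards the robot. Release and rise, then measure.

Request:
send_rows([
  [0,0,0,0,0,0,0.2],
  [0,0,0,0,0,0,0.2],
  [0,0,0,0,0,0,0.2],
  [0,0,0,0,0,0,0.2],
  [0,0,-0.3,0,0,0,0.2],
  [0,0,-0.7,0,0,0,0.2],
  [0,0,-1,0,0,0,0.2],
  [0,0,-1,0,0,0,0.2],
])

```text
t: 7.38
eef_pos: [0.6518, 0.1109, 0.2995]
tcp_rot: [2.134, 2.299, 0.007]
force: [0.8, -0.1, -0.3]
width: 0.0514
finger_force: 0.0
```

Run:
```python
from h import *
print(readout.observe()['eef_pos'])
a=snap('scene');b=snap('top')
import pickle;pickle.dump((a,b),open('s2.pkl','wb'))
f=lambda x:np.clip(x.astype(float)*1.5,0,255).astype(np.uint8)
c=cv2.resize(b['frame'][120:260,230:430],None,fx=4,fy=4,interpolation=cv2.INTER_CUBIC)
save(f(c),'c_top2.png')
```

```text
[0.65180402 0.1109055  0.29950838]
```

View pics/c_top2.png

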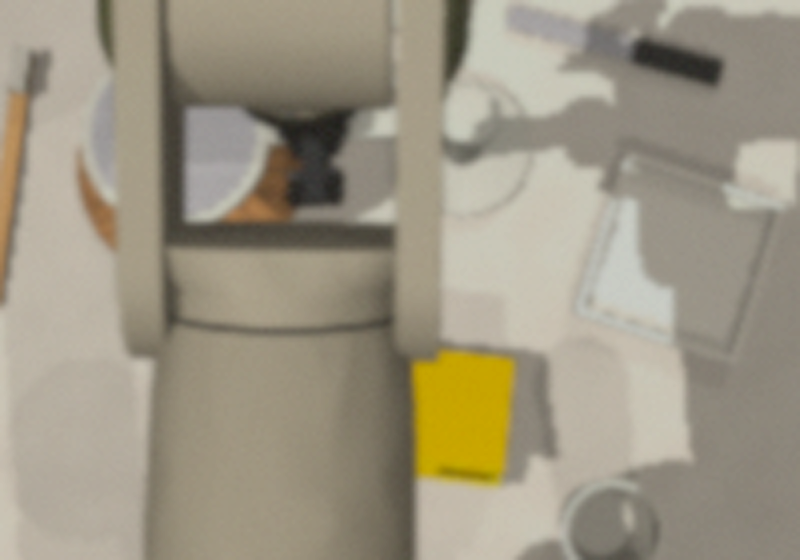

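Run:
```python
from h import *
import pickle;a,_=pickle.load(open('s1.pkl','rb'));_,b=pickle.load(open('s2.pkl','rb'))
def tri(u,v):
    o1,d1=ray(a,*u);o2,d2=ray(b,*v)
    t=np.linalg.lstsq(np.c_[d1,-d2],o2-o1,rcond=None)[0]
    p,q=o1+t[0]*d1,o2+t[1]*d2
    return (p+q)/2,np.linalg.norm(p-q)
for n,u,v in[('hinge-y',(291.2,231.2),(358.7,208.7)),('free-y',(279.5,208.7),(355,240.5)),('free+y',(313.7,198),(313.3,236.7)),('hinge+y',(323.2,218.7),(317.3,204))]:
    print(n,*tri(u,v))
```

```text
hinge-y [ 0.52114561 -0.00263262  0.04610966] 0.008198950601251004
free-y [0.44194044 0.00693128 0.06290305] 0.006719511050910359
free+y [0.45236532 0.1116403  0.06098594] 0.010526769639410991
hinge+y [0.53115752 0.09815917 0.04831898] 0.0012508273733953035
```

Lid corners triangulate to depth 79 mm and width 104 mm, with the free edge at z≈0.062 centred at (0.447, 0.059) and the hinge centred at (0.526, 0.048). These match the given sizes. Pressing near (0.460, 0.057).

Run:
```python
from h import *
rows([(.458,.057,.30,93.9),(.458,.057,.09,93.9),(.458,.057,.041,93.9)])
```

```text
[-0.329, -1.637, -0.035] [-0.0001, -0.0, 0.001]
[-0.329, -1.635, 1.715] [-0.0001, -0.0, 0.001]
[-0.329, -1.635, 2.123] [-0.0001, -0.0, 0.001]
```

Request:
send_rows([
  [-0.16,-0.5,0,0,0,0,-1],
  [-0.165,-0.82,0,0,0,0,-1],
  [-0.165,-0.82,0,0,0,0,-1],
])

```text
t: 7.85
eef_pos: [0.5522, 0.0838, 0.2958]
tcp_rot: [-2.137, -2.301, 0.002]
force: [1.0, 0.5, -0.5]
width: -0.0003
finger_force: 0.0
```

Request:
send_rows([
  [-0.165,-0.5,0,0,0,0,-1],
  [-0.165,-0.82,0,0,0,0,-1],
  [-0.165,-0.82,0.3,0,0,0,-1],
  [-0.165,-0.82,0.7,0,0,0,-1],
  [-0.165,-0.82,1.0,0,0,0,-1],
])

```text
t: 8.48
eef_pos: [0.4577, 0.0569, 0.1738]
tcp_rot: [-2.136, -2.301, 0.002]
force: [0.5, -1.3, -1.1]
width: 0.0
finger_force: 0.0
```

Request:
send_rows([
  [0,0,0.4,0,0,0,-1],
  [0,0,0.7,0,0,0,-1],
  [0,0,0.7,0,0,0,-1],
  [0,0,0.7,0,0,0,-1],
])

```text
t: 8.98
eef_pos: [0.4587, 0.0568, 0.093]
tcp_rot: [2.137, 2.302, 0.001]
force: [0.4, 0.7, -0.4]
width: -0.0002
finger_force: 0.0
```

Run:
```python
from h import *
s=readout.observe();print(s['eef_pos'],s['force'],s['width'])
T=R.from_rotvec(s['tcp_rot']).as_matrix()
w=snap('wrist');save(w['frame'],'w2.png')
```

```text
[0.45869732 0.05677288 0.09304712] [ 0.37091747  0.68193509 -0.35554836] -0.0002490772103856159
```

View pics/w2.png

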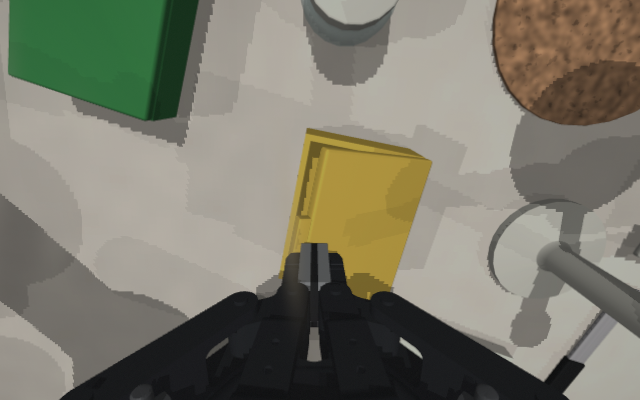

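The fingertip (315,245) is near the lid's free edge (line from (322,150) down-left), and the box rim shows to its left. I cast that edge to world to check the press point.

Run:
```python
from h import *
s=readout.observe();T=np.eye(4);T[:3,:3]=R.from_rotvec(s['tcp_rot']).as_matrix();T[:3,3]=s['eef_pos']
w=snap('wrist');M=T@np.array(w['T_tool_cam']);print(M[:3,3])
for n,u,v,zs in[('lid free +y',322,150,(.055,.06,.065,.07,.075)),('lid hinge +y',431,159,(.043,.05)),('rim free+y',307,130,(.035,)),('tab top',312,145,(.05,)),('lidfree low',306,238,(.06,.065,.07)),('rim low',284,275,(.035,))]:
    for z in zs: print(n,z,onz(w,u,v,z,M).round(4))
c=cv2.resize(w['frame'][120:310,240:450],None,fx=3,fy=3,interpolation=cv2.INTER_CUBIC);save(c,'w2c.png')
```

```text
[0.45324699 0.13770871 0.23575148]
lid free +y 0.055 [0.4609 0.106  0.055 ]
lid free +y 0.06 [0.4607 0.1068 0.06  ]
lid free +y 0.065 [0.4605 0.1077 0.065 ]
lid free +y 0.07 [0.4602 0.1086 0.07  ]
lid free +y 0.075 [0.46   0.1095 0.075 ]
lid hinge +y 0.043 [0.5308 0.1032 0.043 ]
lid hinge +y 0.05 [0.528  0.1045 0.05  ]
rim free+y 0.035 [0.4511 0.1146 0.035 ]
tab top 0.05 [0.4548 0.1077 0.05  ]
lidfree low 0.06 [0.4552 0.0505 0.06  ]
lidfree low 0.065 [0.4552 0.053  0.065 ]
lidfree low 0.07 [0.4551 0.0554 0.07  ]
rim low 0.035 [0.441  0.0061 0.035 ]
```

View pics/w2c.png

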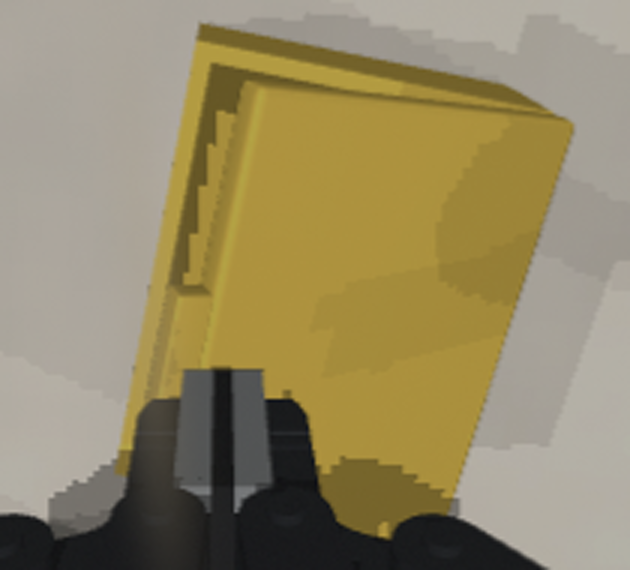

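The lid's free edge at y≈0.057 is at x≈0.4555, only 3 mm from the tip, so I shift 14 mm towards the hinge before pressing.

Request:
send_rows([
  [0,0.115,0,0,0,0,-1],
  [0,0.115,0.1,0,0,0,-1],
  [0,0.115,0.2,0,0,0,-1],
  [0,0.115,0.25,0,0,0,-1],
  [0,0.115,0.3,0,0,0,-1],
  [0,0.115,0.35,0,0,0,-1],
  [0,0.115,0.38,0,0,0,-1],
  [0,0.115,0.4,0,0,0,-1],
  [0,0.115,0.4,0,0,0,-1],
])

```text
t: 10.2
eef_pos: [0.4717, 0.0578, 0.0442]
tcp_rot: [2.138, 2.302, 0.0]
force: [-0.3, 0.0, 0.3]
width: -0.0
finger_force: 0.0
```

Request:
send_rows([
  [0,0,0.015,0,0,0,-1],
  [0,0,0.015,0,0,0,-1],
])

```text
t: 10.45
eef_pos: [0.4718, 0.0578, 0.043]
tcp_rot: [2.137, 2.302, 0.001]
force: [-1.5, -0.1, 5.4]
width: 0.0002
finger_force: 3.0
```

Request:
send_rows([
  [0,0,0.01,0,0,0,-1],
  [0,0,0.01,0,0,0,-1],
  [0,0,0.01,0,0,0,-1],
])

```text
t: 10.82
eef_pos: [0.4718, 0.0579, 0.0427]
tcp_rot: [2.137, 2.301, 0.001]
force: [-4.7, 0.2, 19.6]
width: 0.0
finger_force: 9.4
```

Request:
send_rows([
  [0,0,0.012,0,0,0,-1],
  [0,0,0.012,0,0,0,-1],
  [0,0,0.012,0,0,0,-1],
])

```text
t: 11.2
eef_pos: [0.4719, 0.0578, 0.0424]
tcp_rot: [2.136, 2.301, 0.002]
force: [-9.3, 0.2, 34.1]
width: -0.0001
finger_force: 17.1
```

Firm stop at z = 42.4 mm with 34 N, so the lid is on the rim. Rise and clear the view.

Request:
send_rows([
  [0,0,-0.2,0,0,0,-1],
  [0,0,-0.6,0,0,0,-1],
  [0,0,-1,0,0,0,-1],
  [0,0,-1,0,0,0,-1],
])

```text
t: 11.7
eef_pos: [0.4731, 0.0577, 0.1629]
tcp_rot: [2.133, 2.298, 0.007]
force: [-0.2, -0.1, -0.2]
width: 0.0001
finger_force: 0.0
```

Request:
send_rows([
  [0,0,-0.5,0,0,0,-1],
  [0,0,-1,0,0,0,-1],
  [0,0,-1,0,0,0,-1],
])

```text
t: 12.08
eef_pos: [0.4729, 0.0577, 0.2827]
tcp_rot: [2.133, 2.298, 0.007]
force: [0.7, 0.2, -1.6]
width: 0.0008
finger_force: 0.0
```

Request:
send_rows([
  [-0.5,-0.2,0,0,0,0,-1],
  [-1,-0.4,0,0,0,0,-1],
  [-1,-0.4,0,0,0,0,-1],
])

```text
t: 12.45
eef_pos: [0.4314, -0.0681, 0.2779]
tcp_rot: [-2.142, -2.294, 0.002]
force: [0.5, 1.6, 0.5]
width: -0.0
finger_force: 0.0
```

Request:
send_rows([
  [-0.5,0,0,0,0,0,-1],
  [-1,0,0,0,0,0,-1],
  [-1,0,0,0,0,0,-1],
])

```text
t: 12.82
eef_pos: [0.4416, -0.1874, 0.2776]
tcp_rot: [-2.14, -2.296, 0.001]
force: [-0.1, 0.6, 0.1]
width: -0.0001
finger_force: 0.0
```

Request:
send_rows([
  [-0.5,0,0,0,0,0,-1],
  [-1,0,0,0,0,0,-1],
  [-1,0,0,0,0,0,-1],
])

```text
t: 13.2
eef_pos: [0.4506, -0.3063, 0.2774]
tcp_rot: [-2.138, -2.298, -0.0]
force: [-0.6, 1.2, 0.3]
width: 0.0003
finger_force: 0.0
```

Run:
```python
from h import *
s=readout.observe();print(s['t'],s['eef_pos'],s['force'])
a=snap('scene');b=snap('top')
import pickle;pickle.dump((a,b),open('s3.pkl','wb'))
f=lambda x:np.clip(x.astype(float)*1.5,0,255).astype(np.uint8)
c=cv2.resize(b['frame'][120:260,230:380],None,fx=2.6,fy=2.6,interpolation=cv2.INTER_CUBIC)
c2=cv2.resize(a['frame'][155:295,260:410],None,fx=2.6,fy=2.6,interpolation=cv2.INTER_CUBIC)
save(f(np.hstack([c,c2])),'end.png')
```

```text
13.2 [ 0.45061858 -0.30633003  0.27744404] [-0.56439135  1.19781068  0.34405458]
```

View pics/end.png

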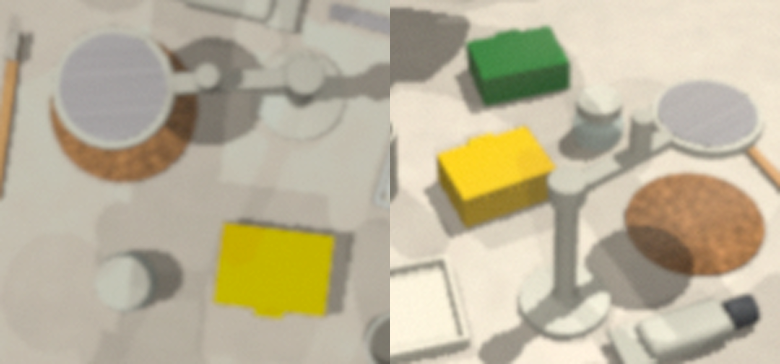

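Run:
```python
from h import *
import pickle;a,b=pickle.load(open('s3.pkl','rb'))
for n,s,u,v,z in[('mirror T',b,274.2,153.6,.160),('hub T',b,347,148.5,.171),('mirror S',a,260+708/2.6,155+116/2.6,.160),('mat S',a,260+694/2.6,155+224/2.6,.004),('hub S',a,260+570/2.6,155+183/2.6,.171)]: print(n,onz(s,u,v,z).round(4))
print('mat T [0.6427 0.2032]')
# lid top corner spread, top view, z=.043
h=cv2.cvtColor(b['frame'],cv2.COLOR_RGB2HSV);m=cv2.inRange(h,(20,150,60),(32,255,255))
(c,wh,an)=cv2.minAreaRect(cv2.findNonZero(m));q=np.array([onz(b,*x,.043)[:2] for x in cv2.boxPoints((c,wh,an))]);print(np.linalg.norm(np.diff(q,axis=0),axis=1))
```

```text
mirror T [0.6445 0.1942 0.16  ]
hub T [0.6547 0.0274 0.171 ]
mirror S [0.8627 0.5208 0.16  ]
mat S [0.8849 0.5565 0.004 ]
hub S [0.8536 0.3162 0.171 ]
mat T [0.6427 0.2032]
[0.08498411 0.10797613 0.08497063]
```

Mirror direction from the hub is 93.5° and the mat's is 93.9°. The lid sits flush and the robot is clear, so I hand in.

```bash
python3 -c "
from workcell import ctrl;print(ctrl.close_job())"
```

```text
the job is handed in; nothing more can be done
None
```

The mirror now hangs over the cork mat and the yellow soap box's lid is pressed fully shut; the other toiletries were left alone. In the last top view the mirror lines up with the mat to about 0.4° and sits about 9 mm short of its centre, along the arm. The job was handed in at about 13 s.

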